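Set the sole cutter by clicks and hang up the baby lasts

ROBOT

A 6-joint arm with a two-finger parallel gripper is mounted at the origin on the work surface. World frame = base frame: x ahead of the robot, y to its left, z up, the work surface at z = 0. Lengths are in m, angles in rad, forces in N, time in s.
With the tool pointing down it reaches from about 0.4 to 0.825 m from the base axis. Payload 7 kg.
Tool frame: the origin (TCP) lies midway between the tips of the shut fingers; the grasp point (between the pads) lies 19 mm behind it; x points along the fingers, z is the direction in which the jaws open and shut, and the axes are right-handed (so a half turn about x gives the same grasp; the last joint's range is limited). The gripper opens to 88 mm and grips with 3 to 60 N. Pads are 19 mm wide; open, the fingers measure 130 mm over their backs; the gripper's body (78 mm by 193 mm) begins 47 mm behind the grasp point.
Start: joints at [1.465, 0.359, 0.012, 0, -1.224, -0.288], TCP at [0.259, 0.623, 0.227] pointing down, gripper open.
Joint ranges: [-3.07, 3.07], [-1.43, 2.12], [-1.02, 1.25], [-3.03, 1.67], [-3.05, -0], [-3.03, 3.03]. Speed limits (rad/s): [2.39, 2.39, 3.01, 3.14, 3.14, 3.14].

INTERFACE

Orientations are given as a unit quaternion [w, x, y, z].
In Python, from rig import status, vision, job gives the robot as it stands. The module is installed in compiled form; this text tells all that it offers.
- The arm moves only by the tool jog_arm, never from a script. Its argument "moves" is a list that holds one entry, the list of rows, each a list of 5 numbers: the opening, from 0 (shut) to 1 (fully open), then the shift along the tool's x, y, z each as a share of 25 mm, from -1 to 1, then the turn about the tool's x as a share of 4 degrees, from -1 to 1. In form: [[[jaw, dx, dy, dz, turn], ...]]. A call has 1 to 20 rows; each row shifts and turns the commanded pose from where the row before left it, along the tool's axes as they then stand; what a row does not reach is not made up. A row lasts 1/8 s, in which the tool goes at most 62.5 mm and 10.7 degrees, less where a joint would pass 70% of its speed; a pose out of reach is approached as far as the arm can. A call with a number of a shift or a turn outside -1 to 1 is refused whole. A call with a gripper value outside its range is refused whole. The fingers move at their own pace and stop on an object; "grip_force" is the grip in N (left out, the last holds). Time passes only in rows, so rows that do not move let the fingers close. It gives the time, the measured TCP pose, the force and the opening at its end, in the units of the state.
- status.state(): the state, without advancing time (a new reading comes with each control period).
- vision.grab_frame(name): name is "scene" or "top" or "wrist"; returns a dict with "frame" (420x560x3 uint8, red, green, blue), "fx", "fy", "cx", "cy" (pixels), "origin" and "attitude" of the camera in the world. Camera axes: x right, y down, z forward; pixel columns grow to the right and rows downward; lengths in m; the calibration is good to about 2 mm. A picture is of the moment at which its call begins. There is no depth.
- job.hand_in(): hands the job in, once; it reports no verdict.
The state is a dict: "time": time; "joint_positions": joint angles; "qvel": joint speeds; "joint_efforts": joint torques, N m; "eef_pos": TCP position; "tool_rot": TCP orientation; "contact_force": force on the tool from outside, world axes, zero at the start; "moment": the same for the moment, N m; "grip_width": finger opening in m.
Only numpy, scipy, OpenCV 4.12 (cv2) and the standard library are available. Lean on these libraries where they do the work, as an engineer would, in place of code of your own. Each camera call takes 0.05 s, during which the arm holds its last target. There are 200 camera calls.

TASK

Change the slipper bench over to the next size. On the green sole cutter, swing the locking lever fully towards its front (the robot) to unlock it, turn the click dial anticlockwise back to its zero stop, then clockwise exactly seven clicks, and only then swing the lever fully back to lock it. Also, before or after that, hang every small wooden last that is on the table by its eye on the rack, one on each peg, and leave the other things where they are.

Things in the scene. Friction and masses are not known exactly. Their poses are not given: they have to be found in the camera images.
- cutter: green sole cutter, a fixed box 140 mm (x) by 230 mm (y), top 60 mm above the table. Origin at the table under its centre; x points from its front to its back, y to its left. Dial axis at x 0, y +55 mm, lever pivot at x 0, y -65 mm in this frame. The yellow blade guard is at its back.
- dial (a joint): click dial on top of the cutter, vertical axis, in rad. 0 is the zero stop (a hard stop); it grows as the dial turns clockwise seen from above, with a click-stop every 0.5236 rad (30 degrees, one click) and another hard stop at ten clicks. Between stops the dial snaps to the nearer click; passing a click takes about 0.15 N m. It starts at click 1 to 4.
- dial_grip (a point): point on the dial's axis 112 mm above the table, amid its grip: a black bar 60 mm long, 16 wide, 34 high (top at 126 mm) on a 68 mm disc (top at 92 mm) over a blue collar. The bar lies along this point's x axis, which turns with the dial; its white pointer line is on the -x half. At zero it points at the red dot, to the cutter's front; white dots mark the ten clicks.
- lever (a joint): locking lever on top of the cutter, in rad: 0 = leaning fully towards the cutter's front (-x of the cutter), unlocked; 1.1 = leaning fully towards its back, locked. It pivots about the cutter's y axis, 82 mm above the table, and stays where it is left; a push of 1 to 2 N at the ball moves it. It starts locked.
- lever_tip (a point): centre of the red ball (26 mm) at the lever's end, 60 mm from the pivot
- last_a: small pale wooden last with red top, 120 mm long, 56 wide, 120 high, 0.2 kg, standing on its sole; may be absent. Origin on its underside below the eye; x to the toe (toe at +75, heel at -45 mm), z up. Its ankle, 44 mm (x) by 26 mm (y), is solid to grip from 84 to 120 mm up; just under that the eye, 24 mm wide (x), 26 high, goes right through along y. It hangs nearly level.
- last_b: small pale wooden last with blue top, 120 mm long, 56 wide, 120 high, 0.2 kg, standing on its sole; may be absent. Origin on its underside below the eye; x to the toe (toe at +75, heel at -45 mm), z up. Its ankle, 44 mm (x) by 26 mm (y), is solid to grip from 84 to 120 mm up; just under that the eye, 24 mm wide (x), 26 high, goes right through along y. It hangs nearly level.
- last_c: small pale wooden last with green top, 120 mm long, 56 wide, 120 high, 0.2 kg, standing on its sole; may be absent. Origin on its underside below the eye; x to the toe (toe at +75, heel at -45 mm), z up. Its ankle, 44 mm (x) by 26 mm (y), is solid to grip from 84 to 120 mm up; just under that the eye, 24 mm wide (x), 26 high, goes right through along y. It hangs nearly level.
- last_a_eye (a point): centre of the eye of last_a, 71 mm above its underside
- last_b_eye (a point): centre of the eye of last_b, 71 mm above its underside
- last_c_eye (a point): centre of the eye of last_c, 71 mm above its underside
- rack: fixed wooden rack for lasts: a rail 440 mm long along its y axis, 18 mm thick (x), top 209 mm above the table, on a leg near each end (y -205 and +205 mm), with three steel pegs 160 mm apart that point to its -x (towards the robot). Origin at the table under the rail's middle.
- peg_1 (a point): point on the axis of the right-hand (-y) peg, 205 mm above the table and 50 mm out from the rail's face. The peg, 10 mm thick, points along -x of this point, rising 6 degrees towards its tip, a red ball of 15 mm another 45 mm out. A last hangs with its eye's centre about 8 mm below the peg's axis.
- peg_2 (a point): point on the axis of the middle peg, 205 mm above the table and 50 mm out from the rail's face. The peg, 10 mm thick, points along -x of this point, rising 6 degrees towards its tip, a red ball of 15 mm another 45 mm out. A last hangs with its eye's centre about 8 mm below the peg's axis.
- peg_3 (a point): point on the axis of the left-hand (+y) peg, 205 mm above the table and 50 mm out from the rail's face. The peg, 10 mm thick, points along -x of this point, rising 6 degrees towards its tip, a red ball of 15 mm another 45 mm out. A last hangs with its eye's centre about 8 mm below the peg's axis.
- pencup: white ceramic cup of pens, 80 mm wide; to be left alone
- tape: roll of yellow tape lying flat, 90 mm wide, 24 mm high; to be left alone
- gluejar: glue jar with a blue lid, 85 mm high; to be left alone
- corkblock: cork block, 90 x 60 x 40 mm; to be left alone
- gauge: yellow box gauge, 100 x 45 x 22 mm; to be left alone
There are look-alikes about, which are no part of the job. What is shaped like the last_a but purple is not meant. Leave any orange look-alike of the last_b alone.

How it is judged:
On the way, in this order (a step that is already met when the one before it is completed fails the run):
1. the lever is swung forward: unlocked (value of joint lever below 0.2 rad), for 0.2 s.
2. the dial is back at its zero stop (value of joint dial below 0.15 rad), for 0.2 s.
3. the dial rests at seven clicks, still unlocked (value of joint dial between 3.515 and 3.815 rad and value of joint lever below 0.3 rad), for 0.3 s.
4. the lever is swung back: locked, the dial still at seven (value of joint dial between 3.515 and 3.815 rad and value of joint lever above 0.9 rad), for 0.2 s.
At the end, for the whole second after the job is handed in: the dial rests at seven clicks from zero (within 0.15 rad), the lever is locked (above 0.9 rad), and every last present hangs at rest with its eye on a peg (eye's centre within 36 mm of the peg's site) (all of step 4 and (distance between last_a_eye and peg_1 below 0.036 m or distance between last_a_eye and peg_2 below 0.036 m or distance between last_a_eye and peg_3 below 0.036 m) and linear speed of each of last_a, last_b, last_c below 0.05 m/s and (distance between last_b_eye and peg_1 below 0.036 m or distance between last_b_eye and peg_2 below 0.036 m or distance between last_b_eye and peg_3 below 0.036 m) and (distance between last_c_eye and peg_1 below 0.036 m or distance between last_c_eye and peg_2 below 0.036 m or distance between last_c_eye and peg_3 below 0.036 m)); the robot touches nothing.
It fails at once if another thing on the table is moved more than 50 mm (distance of any of pencup, tape, gluejar, corkblock, gauge from where it was at the start of the episode above 0.05 m).
Of last_a, last_b, last_c only 2 to 3 are there at a start; the rules pass over those that are not, and their reading is None.
At some moment in a run one of last_a, last_b, last_c may be knocked a few centimetres aside while the robot is not near it.
It also fails if it takes over 210 s, if anything falls off the work surface, if the arm or the gripper's body presses on something with over 40 N, if the wrist force passes 120 N, or if a joint passes its speed limit or range.

## Working session

There is one attempt and no reset: what is moved stays moved. The work goes in short steps, Python scripts to look and compute and a tool call to move; the robot and the scene stay as the last step left them, time stands still between calls to the robot, and variables do not carry over. Pictures are saved under pics/ and viewed, on a budget of 14 in all, crops included, one or two more only if the job needs it, and the job is handed in when it is done.

Besides the shell and the picture viewer there is one more tool, called by a JSON object that holds its "method" and its "body". jog_arm: Moves the arm, as the interface text tells. Shift numbers are shares of 25 mm and turn numbers shares of 4 degrees, none past 1 either way. Its arguments: {"type":"object","properties":{"moves":{"type":"array","items":{"type":"array","items":{"type":"array","items":{"type":"number","minimum":-1,"maximum":1}}}},"grip_force":{"type":"number"}},"required":["moves"]}

```bash
mkdir -p pics; cat > h.py <<'E'
import numpy as np, cv2
from rig import status, vision, job
from scipy.spatial.transform import Rotation as R
def rot(q): q=np.array(q); return R.from_quat([q[1],q[2],q[3],q[0]]).as_matrix() if q.size==4 else q.reshape(3,3)
def grab(n,save=None):
    f=vision.grab_frame(n)
    if save: cv2.imwrite('pics/'+save,f['frame'][:,:,::-1])
    return f
def ray(f,u,v):
    A=rot(f['attitude']); d=A@np.array([(u-f['cx'])/f['fx'],(v-f['cy'])/f['fy'],1]); return np.array(f['origin']),d/np.linalg.norm(d)
def onz(f,u,v,z): o,d=ray(f,u,v); return o+d*(z-o[2])/d[2]
def proj(f,p): c=rot(f['attitude']).T@(np.array(p)-f['origin']); return np.array([f['cx']+f['fx']*c[0]/c[2],f['cy']+f['fy']*c[1]/c[2]])
def tri(f1,a,f2,b):
    o1,d1=ray(f1,*a);o2,d2=ray(f2,*b)
    t=np.linalg.lstsq(np.c_[d1,-d2],o2-o1,rcond=None)[0]; p,q=o1+d1*t[0],o2+d2*t[1]
    return (p+q)/2,np.linalg.norm(p-q)
def st():
    s=status.state(); M=rot(s['tool_rot']); print('t',round(s['time'],2),'tcp',np.round(s['eef_pos'],4),'F',np.round(s['contact_force'],1),'w',round(s['grip_width'],4),'j',np.round(s['joint_positions'],2));print('axes cols x,y,z\n',np.round(M,3)); return s,M
E
python3 - <<'E'
from h import *
st()
import pickle
for n in('scene','top','wrist'):
    f=grab(n,n+'0.png'); print(n,f['fx'],f['cx'],f['cy'],np.round(f['origin'],3),np.round(rot(f['attitude']),3).tolist()); pickle.dump(f,open(n+'0.pkl','wb'))
E
```

```text
t 0.0 tcp [0.2588 0.6228 0.2256] F [ 0.8 -0.  -0.3] w 0.0874 j [ 1.47  0.36  0.01 -0.   -1.22 -0.29]
axes cols x,y,z
 [[-0.     0.923 -0.384]
 [-0.002 -0.384 -0.923]
 [-1.     0.     0.002]]
scene 544.358409749046 269.14604962520855 218.70380435621976 [1.289 0.618 1.565] [[-0.6, 0.666, -0.445], [0.8, 0.502, -0.328], [0.005, -0.552, -0.834]]
top 489.5397840785367 284.9276103667956 200.81215808172294 [0.444 0.038 1.486] [[0.001, -0.998, 0.069], [-1.0, 0.0, 0.015], [-0.015, -0.069, -0.998]]
wrist 353.00629748968385 276.32094267050627 213.25508340177404 [0.321 0.598 0.383] [[-0.383, -0.894, -0.233], [-0.924, 0.371, 0.096], [0.001, 0.252, -0.968]]
```

View pics/scene0.png

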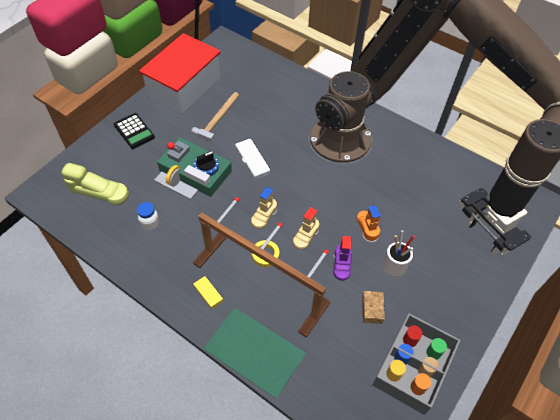

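View pics/top0.png

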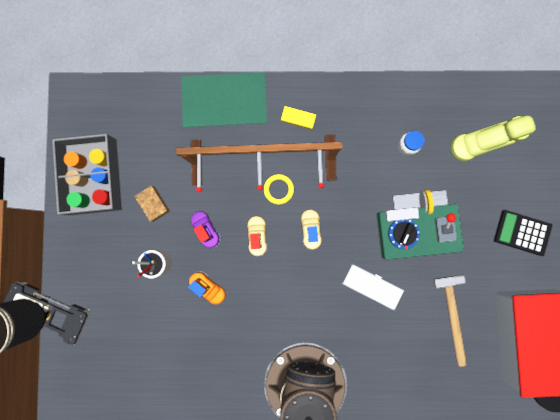

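Scene view: red last (310,228), blue last (265,208), and no green last. The purple and orange ones are look-alikes, and the cutter is at (195,165). Top view: red last top (256,241), blue (312,234), pegs ending at (199,189), (260,187) and (321,186), cutter (420,232), dial (404,234), lever ball (451,217).

```bash
cat > meas.py <<'E'
from h import *
def blob(f,name,box,show=True):
    im=f['frame']; hsv=cv2.cvtColor(im,cv2.COLOR_RGB2HSV).astype(int); H,S,V=hsv[...,0],hsv[...,1],hsv[...,2]
    m={'red':((H<8)|(H>172))&(S>150)&(V>90),'blue':(H>100)&(H<125)&(S>140)&(V>80),'pale':(H>12)&(H<30)&(S>50)&(S<150)&(V>140),
       'green':(H>60)&(H<95)&(S>80)&(V>30)&(V<140),'wood':(H>3)&(H<18)&(S>110)&(V>50)&(V<190)}[name].astype(np.uint8)
    k=np.zeros_like(m); x0,y0,x1,y1=box; k[y0:y1,x0:x1]=1; m*=k
    n,l,s,c=cv2.connectedComponentsWithStats(m); i=1+np.argmax(s[1:,4]); return c[i],s[i],(l==i).astype(np.uint8)
E
python3 - <<'E'
from meas import *
import pickle
t=pickle.load(open('top0.pkl','rb'));s=pickle.load(open('scene0.pkl','rb'))
def two(nm,col,bt,bs):
    a,sa,_=blob(t,col,bt);b,sb,_=blob(s,col,bs);p,e=tri(t,a,s,b);print(nm,np.round(a,1),sa[4],np.round(b,1),sb[4],np.round(p,4),'err',round(e,4))
two('ball','red',(435,205,470,228),(162,138,180,152))
two('red last','red',(240,225,275,255),(298,200,322,225))
two('blue last','blue',(300,222,325,245),(258,183,276,200))
two('peg3ball','red',(193,180,206,196),(318,240,335,256))
two('peg2ball','red',(253,180,267,194),(272,217,290,232))
two('peg1ball','red',(314,178,328,192),(230,193,245,208))
for nm,b in(('red',(240,212,275,260)),('blue',(298,205,328,252))):
    c,sa,m=blob(t,'pale',b); pts=cv2.findNonZero(m); r=cv2.minAreaRect(pts); print(nm,'pale',c,sa,r); print([np.round(onz(t,*p,0.03)[:2],3).tolist() for p in cv2.boxPoints(r)])
c,sa,m=blob(t,'green',(370,195,470,268)); r=cv2.minAreaRect(cv2.findNonZero(m)); print('cutter',sa,r,[np.round(onz(t,*p,0.06)[:2],3).tolist() for p in cv2.boxPoints(r)],onz(t,*r[0],.06))
c,sa,m=blob(t,'wood',(170,140,345,160)); r=cv2.minAreaRect(cv2.findNonZero(m)); print('rail',sa,r,[np.round(onz(t,*p,0.209)[:2],3).tolist() for p in cv2.boxPoints(r)])
a=cv2.resize(t['frame'][190:275,365:475],None,fx=7,fy=7,interpolation=cv2.INTER_CUBIC);cv2.imwrite('pics/cut.png',a[:,:,::-1])
E
```

```text
ball [450.9 217.3] 64 [170.3 145.1] 39 [ 0.4913 -0.3963  0.1396] err 0.0003
red last [254.9 240.8] 137 [309.9 213.4] 99 [0.4259 0.1423 0.1219] err 0.0021
blue last [312.4 233.9] 121 [265.9 192.7] 87 [ 0.4458 -0.0181  0.1243] err 0.0002
peg3ball [198.8 189.4] 20 [325.9 250.9] 14 [0.5609 0.283  0.2148] err 0.0022
peg2ball [259.6 187.3] 23 [279.8 224.2] 13 [0.5666 0.1236 0.2145] err 0.0016
peg1ball [320.7 185. ] 22 [236.4 198.9] 14 [ 0.5722 -0.0359  0.2149] err 0.0015
red pale [256.65316456 232.09620253] [247 216  20  40 395] ((256.5000305175781, 235.5), (39.277626037597656, 18.208471298217773), 87.39744567871094)
[[0.498, 0.174], [0.501, 0.12], [0.384, 0.114], [0.382, 0.168]]
blue pale [310.40161725 224.99730458] [301 209  21  41 371] ((310.9527893066406, 229.00450134277344), (40.199058532714844, 18.298154830932617), 84.5596694946289)
[[0.517, 0.015], [0.522, -0.039], [0.404, -0.05], [0.399, 0.004]]
cutter [377 212   9  47 163] ((381.0252990722656, 235.03594970703125), (46.10823440551758, 7.022300720214844), 88.60282135009766) [[0.509, -0.209], [0.51, -0.229], [0.377, -0.23], [0.376, -0.21]] [ 0.44268885 -0.21956687  0.06      ]
rail [176 140  82  20 451] ((216.5, 149.5), (81.0, 19.0), 0.0) [[0.643, 0.344], [0.693, 0.345], [0.693, 0.131], [0.642, 0.13]]
```

View pics/cut.png

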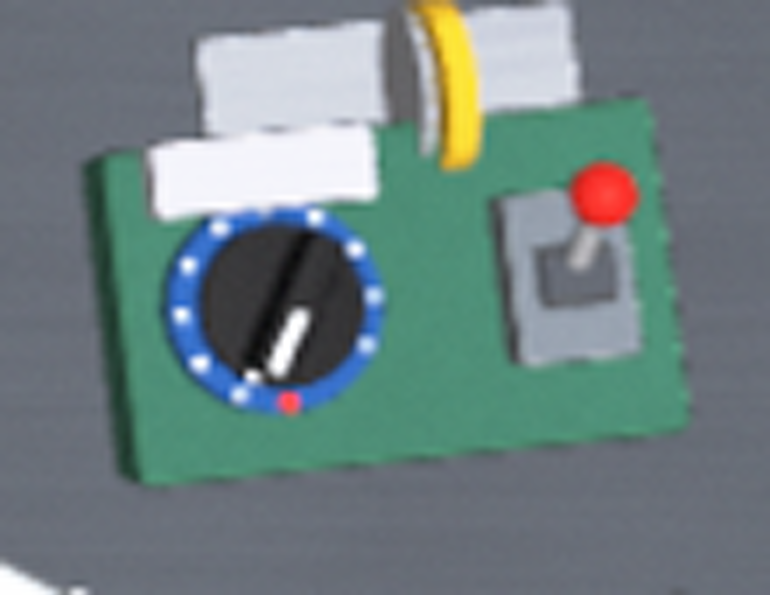

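The crop shows the cutter's top corners at crop pixels about (108,150), (648,98), (690,425) and (143,485). The red zero dot is at (290,402). The pointer is one dot clockwise of it, so the dial is at click 1, and the lever is leaning back.

```bash
python3 - <<'E'
from meas import *
import pickle
t=pickle.load(open('top0.pkl','rb'))
P=[onz(t,365+u/7-.4,190+v/7-.4,.06)[:2] for u,v in((108,150),(648,98),(690,425),(143,485))]
TL,TR,BR,BL=P; c=np.mean(P,0)
print('sizes',np.linalg.norm(TL-TR),np.linalg.norm(BL-BR),np.linalg.norm(TL-BL),np.linalg.norm(TR-BR))
ey=(TL-TR)+(BL-BR); ex=(TL-BL)+(TR-BR); y1=np.degrees(np.arctan2(-ey[0],ey[1])); y2=np.degrees(np.arctan2(ex[1],ex[0])); print('yaw',y1,y2,'c',c)
yw=np.radians((2*y1+y2)/3); X=np.array([np.cos(yw),np.sin(yw)]);Y=np.array([-X[1],X[0]])
d=c+.055*Y; l=c-.065*Y
print('dial',d,'pivot',l,'ball back',l+.06*np.sin(.55)*X,'front',l-.06*np.sin(.55)*X)
print('dial from collar circle',onz(t,365+275/7-.4,190+308/7-.4,.07)[:2],'ball@.133',onz(t,450.9,217.3,.133)[:2])
for n,a,z in(('red',(254.9,240.8),.118),('blue',(312.4,233.9),.118),('p3',(198.8,189.4),.2097),('p2',(259.6,187.3),.2097),('p1',(320.7,185),.2097)): print(n,onz(t,*a,z)[:2])
E
```

```text
sizes 0.224726054729976 0.22646873629743058 0.13891447042309904 0.13575537977581867
yaw 5.912465528844781 5.578502450143496 c [ 0.45477529 -0.33608823]
dial [ 0.4492161 -0.2813699] pivot [ 0.46134524 -0.40075534] ball back [ 0.49254586 -0.39758547] front [ 0.43014462 -0.40392522]
dial from collar circle [ 0.44686046 -0.28338296] ball@.133 [ 0.49153987 -0.39867598]
red [0.42646532 0.14181632]
blue [ 0.44576272 -0.01845767]
p3 [0.56197571 0.2829091 ]
p2 [0.56738891 0.12320877]
p1 [ 0.57331057 -0.03678737]
```

{"method": "jog_arm", "body": {"moves": [[[0,-0.05,0.776,0.976,0],[0,-0.05,0.776,0.976,0],[0,-0.05,0.776,0.976,0],[0,-0.05,0.776,0.976,0],[0,-0.05,0.776,0.976,0],[0,-0.05,0.776,0.976,0],[0,-0.05,0.776,0.976,0],[0,-0.05,0.776,0.976,0],[0,-0.05,0.776,0.976,0],[0,-0.05,0.776,0.976,0],[0,-0.05,0.776,0.976,0],[0,-0.05,0.776,0.976,0],[0,-0.05,0.776,0.976,0],[0,-0.05,0.776,0.976,0],[0,-0.05,0.776,0.976,0],[0,-0.05,0.776,0.976,0],[0,-0.05,0.776,0.976,0],[0,-0.05,0.776,0.976,0],[0,-0.05,0.776,0.976,0],[0,-0.05,0.776,0.976,0]]]}}

```text
time: 2.65
eef_pos: [0.4299, 0.0221, 0.2517]
tool_rot: [0.393, 0.588, 0.392, -0.588]
contact_force: [0.0, 0.0, -0.1]
grip_width: 0.0004
```

{"method": "jog_arm", "body": {"moves": [[[0,0,0.776,0.976,0],[0,0,0.776,0.976,0],[0,0,0.776,0.976,0],[0,0,0.776,0.976,0],[0,0,0.776,0.976,0],[0,0,0.776,0.976,0],[0,0,0.776,0.976,0],[0,0,0.776,0.976,0],[0,0,0.776,0.976,0],[0,0,0.776,0.976,0],[0,0,0.776,0.976,0],[0,0,0.776,0.976,0],[0,0,0.776,0.976,0],[0,0,0.776,0.976,0],[0,0,0,0,-1],[0,0,0,0,-1],[0,0,0,0,-1],[0,0,0,0,-1],[0,0,0,0,-1],[0,0,0,0,-1]]]}}

```text
time: 5.15
eef_pos: [0.5489, -0.3963, 0.2515]
tool_rot: [0.507, 0.493, 0.507, -0.493]
contact_force: [-0.0, 0.9, -0.5]
grip_width: 0.0007
```

```bash
python3 - <<'E'
from meas import *
import pickle
st()
f=grab('wrist','w1.png'); pickle.dump(f,open('w1.pkl','wb'))
for p in((.492,-.398,.133),(.448,-.282,.126)): print(proj(f,p))
E
```

```text
t 5.15 tcp [ 0.5489 -0.3963  0.2515] F [-0.   0.9 -0.5] w 0.0007 j [-0.34  0.35  0.05 -0.   -1.28  1.94]
axes cols x,y,z
 [[-0.     1.     0.027]
 [ 0.     0.027 -1.   ]
 [-1.    -0.    -0.   ]]
[276.90813842 273.00819719]
[145.89647213 311.86648757]
```

View pics/w1.png

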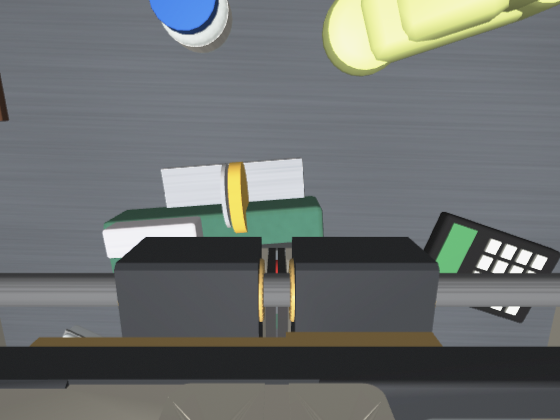

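The wrist view shows the cutter with its guard (235,195), the jar (190,20), and the fingers covering the lever ball. The positions agree. I'll descend behind the ball and push it forward.

{"method": "jog_arm", "body": {"moves": [[[0,0.89,0,0,0],[0,0.89,0,0,0],[0,0.89,0,0,0],[0,0.89,0,0,0],[0,0.89,0,0,0],[0,0.89,0,0,0],[0,0,-0.42,0.035,0],[0,0,-0.42,0.035,0],[0,0,-0.42,0.035,0],[0,0,-0.42,0.035,0],[0,0,-0.42,0.035,0],[0,0,-0.42,0.035,0],[0,0,-0.42,0.035,0],[0,0,-0.42,0.035,0],[0,0,-0.42,0.035,0],[0,0,0,0,0],[0,0,0,0,0]]]}}

```text
time: 7.32
eef_pos: [0.4553, -0.4062, 0.118]
tool_rot: [0.506, 0.494, 0.506, -0.494]
contact_force: [-1.1, -0.8, -0.2]
grip_width: 0.0007
```

```bash
python3 - <<'E'
from meas import *
st()
t=grab('top');s=grab('scene')
cv2.imwrite('pics/l1.png',np.hstack([cv2.resize(t['frame'][180:280,365:485],(480,400),interpolation=2),cv2.resize(s['frame'][120:200,145:205],(300,400),interpolation=2)])[:,:,::-1])
E
```

```text
t 7.33 tcp [ 0.4553 -0.4062  0.118 ] F [-1.1 -0.8 -0.2] w 0.0007 j [-0.41  0.34 -0.28  0.   -0.95  2.  ]
axes cols x,y,z
 [[-0.     1.     0.025]
 [ 0.     0.025 -1.   ]
 [-1.    -0.    -0.   ]]
```

View pics/l1.png

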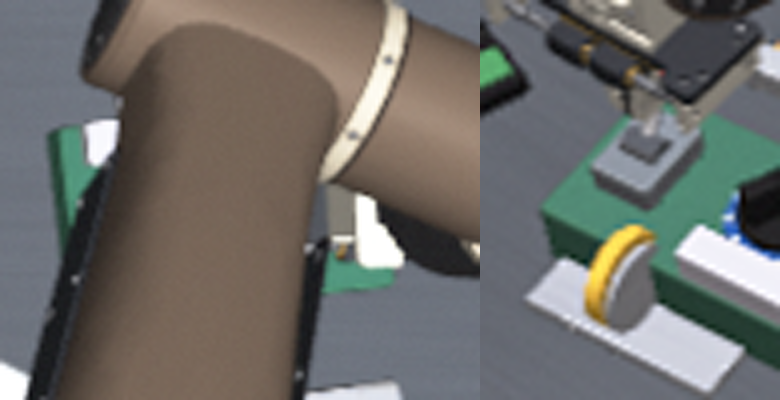

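The arm hides the ball in the top view. In the scene view the lever has swung toward the front. I'll push a little further and check the force.

{"method": "jog_arm", "body": {"moves": [[[0,0,-0.12,0,0],[0,0,0,0,0],[0,0,0,0,0]]]}}

```text
time: 7.8
eef_pos: [0.4527, -0.4062, 0.1181]
tool_rot: [0.506, 0.494, 0.506, -0.494]
contact_force: [2.1, -1.2, -0.0]
grip_width: 0.0003
```

{"method": "jog_arm", "body": {"moves": [[[0,0,-0.12,0,0],[0,0,0,0,0],[0,0,0,0,0]]]}}

```text
time: 8.18
eef_pos: [0.452, -0.4064, 0.1184]
tool_rot: [0.508, 0.494, 0.505, -0.493]
contact_force: [9.0, 0.6, -3.4]
grip_width: 0.0006
```

{"method": "jog_arm", "body": {"moves": [[[0,0,0.2,0,0],[0,-0.9,0,0,0],[0,-0.9,0,0,0],[0,-0.9,0,0,0],[0.6,0,-0.04,-0.83,0],[0.6,0,-0.04,-0.83,0],[0.6,0,-0.04,-0.83,0],[0.6,0,-0.04,-0.83,0],[0.6,0,-0.04,-0.83,0],[0.6,0,-0.04,-0.83,0],[0.6,0,0,0,0.914],[0.6,0,0,0,0.914],[0.6,0,0,0,0.914],[0.6,0,0,0,0.914],[0.6,0,0,0,0.914],[0.6,0,0,0,0.914],[0.6,0,0,0,0.914],[0.6,0,0,0,0]]]}}

```text
time: 10.42
eef_pos: [0.4453, -0.281, 0.1854]
tool_rot: [-0.385, -0.593, -0.385, 0.593]
contact_force: [-0.4, -0.3, -0.2]
grip_width: 0.0522
```

```bash
python3 - <<'E'
from meas import *
st()
f=grab('wrist','w2.png');s=grab('scene')
print(proj(f,(.448,-.282,.126)))
cv2.imwrite('pics/l2.png',np.hstack([f['frame'],cv2.resize(s['frame'][125:205,150:190],(210,420),interpolation=2)])[:,:,::-1])
E
```

```text
t 10.43 tcp [ 0.4453 -0.281   0.1854] F [-0.4 -0.3 -0.2] w 0.0522 j [-0.19  0.15 -0.37 -0.   -1.05  1.34]
axes cols x,y,z
 [[-0.     0.913 -0.408]
 [ 0.    -0.408 -0.913]
 [-1.    -0.     0.   ]]
[276.37812489 224.78962298]
```

View pics/l2.png

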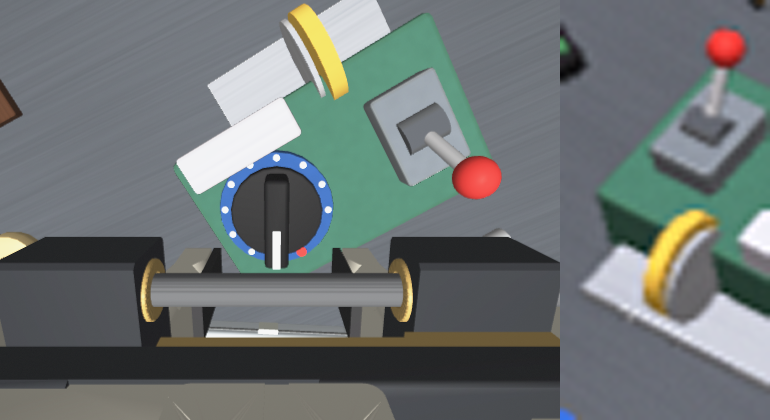

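The lever is now fully forward, with its ball at (476,178). The dial bar sits vertically at (277,220), in line with the jaws, and its pointer is one dot clockwise of the red dot. I'll descend and grip.

{"method": "jog_arm", "body": {"moves": [[[0.6,0.8,0.2,0,0],[0.6,0.8,0,0,0],[0.6,0.8,0,0,0],[0.6,0.8,0,0,0],[0.6,0.26,0,0,0],[0,0,0,0,0],[0,0,0,0,0],[0,0,0,0,0],[0,0,0,0,0],[0,0,0,0,0],[0,0,0,0,0]]], "grip_force": 45}}

```text
time: 11.9
eef_pos: [0.4505, -0.2835, 0.0995]
tool_rot: [0.384, 0.594, 0.384, -0.593]
contact_force: [0.5, 5.7, 4.2]
grip_width: 0.0158
```

{"method": "jog_arm", "body": {"moves": [[[0,0,0,0,-0.7],[0,0,0,0,-0.7],[0,0,0,0,-0.7],[0,0,0,0,-0.7],[0,0,0,0,-0.7],[0,0,0,0,-0.7],[0,0,0,0,-0.7],[0,0,0,0,-0.7],[0,0,0,0,-0.7],[0,0,0,0,-0.7],[0,0,0,0,-0.7],[0,0,0,0,0],[0,0,0,0,0],[0,0,0,0,0],[0,0,0,0,0]]]}}

```text
time: 13.78
eef_pos: [0.4507, -0.2819, 0.0995]
tool_rot: [0.528, 0.471, 0.528, -0.469]
contact_force: [1.6, 16.6, 8.6]
grip_width: 0.0161
```

```bash
python3 - <<'E'
from h import *
s,M=st(); print(np.round(s['moment'],2), np.degrees(np.arctan2(M[1,2],M[0,2])))
E
```

```text
t 13.78 tcp [ 0.4507 -0.2819  0.0995] F [ 1.6 16.6  8.6] w 0.0161 j [-0.19  0.25 -0.47 -0.   -0.85  1.88]
axes cols x,y,z
 [[ 0.002  0.993  0.115]
 [ 0.002  0.115 -0.993]
 [-1.     0.002 -0.002]]
[ 5.99 -0.5  -0.38] -83.39819838096221
```

{"method": "jog_arm", "body": {"moves": [[[0,0,0,-0.06,0],[0,0,0,0,0],[0,0,0,0,0]]]}}

```text
time: 14.15
eef_pos: [0.4507, -0.2817, 0.0995]
tool_rot: [0.528, 0.471, 0.528, -0.47]
contact_force: [2.2, 7.8, 5.3]
grip_width: 0.0157
```

{"method": "jog_arm", "body": {"moves": [[[0,0,0,-0.05,0],[0,0,0,0,0.9],[0,0,0,0,0.9],[0,0,0,0,0.9],[0,0,0,0,0.9],[0,0,0,0,0.9],[0,0,0,0,0.9],[0,0,0,0,0.9],[0,0,0,0,0.9],[0,0,0,0,0.9],[0,0,0,0,0.9],[0,0,0,0,0.9],[0,0,0,0,0.9],[0,0,0,0,0.9],[0,0,0,0,0.9],[0,0,0,0,0.9],[0,0,0,0,0.9],[0,0,0,0,0.9],[0,0,0,0,0]]]}}

```text
time: 16.52
eef_pos: [0.4493, -0.2843, 0.0996]
tool_rot: [-0.217, -0.673, -0.214, 0.674]
contact_force: [-1.4, -18.2, -1.9]
grip_width: 0.0158
```

```bash
python3 - <<'E'
from h import *
s,M=st(); print(np.round(s['moment'],2), np.degrees(np.arctan2(M[1,2],M[0,2])))
E
```

```text
t 16.52 tcp [ 0.4493 -0.2843  0.0996] F [ -1.4 -18.2  -1.9] w 0.0158 j [-0.19  0.25 -0.47  0.01 -0.85  0.81]
axes cols x,y,z
 [[-0.001  0.58  -0.815]
 [-0.004 -0.815 -0.58 ]
 [-1.     0.003  0.003]]
[-6.72  0.45  0.1 ] -144.55024172151508
```

{"method": "jog_arm", "body": {"moves": [[[0,0,0.08,0.06,0],[0,0,0,0,0],[0,0,0,0,0.9],[0,0,0,0,0.9],[0,0,0,0,0.9],[0,0,0,0,0.9],[0,0,0,0,0.9],[0,0,0,0,0.9],[0,0,0,0,0.9],[0,0,0,0,0.9],[0,0,0,0,0.9],[0,0,0,0,0.9],[0,0,0,0,0.9],[0,0,0,0,0.9],[0,0,0,0,0.9],[0,0,0,0,0.9],[0,0,0,0,0.9],[0,0,0,0,0.9],[0,0,0,0,0]]]}}

```text
time: 18.9
eef_pos: [0.4462, -0.2849, 0.0994]
tool_rot: [0.135, -0.692, 0.137, 0.696]
contact_force: [-11.1, -7.4, 12.0]
grip_width: 0.0157
```

```bash
python3 - <<'E'
from h import *
s,M=st(); print(np.round(s['moment'],2), np.degrees(np.arctan2(M[1,2],M[0,2])))
E
```

```text
t 18.9 tcp [ 0.4462 -0.2849  0.0994] F [-11.1  -7.4  12. ] w 0.0157 j [-0.2   0.25 -0.47  0.   -0.86 -0.19]
axes cols x,y,z
 [[-0.006 -0.378 -0.926]
 [-0.001 -0.926  0.378]
 [-1.     0.003  0.005]]
[-2.74  4.07 -0.21] 157.7808945741501
```

{"method": "jog_arm", "body": {"moves": [[[0,0,0.06,0.04,0],[0,0,0,0,0],[0,0,0,0,0.9],[0,0,0,0,0.9],[0,0,0,0,0.9],[0,0,0,0,0.9],[0,0,0,0,0.9],[0,0,0,0,0.9],[0,0,0,0,0.9],[0,0,0,0,0.9],[0,0,0,0,0.9],[0,0,0,0,0.9],[0,0,0,0,0.9],[0,0,0,0,0.9],[0,0,0,0,0.9],[0,0,0,0,0.9],[0,0,0,0,0.9],[0,0,0,0,0.9],[0,0,0,0,0.9],[0,0,0,0,0]]]}}

```text
time: 21.4
eef_pos: [0.444, -0.2825, 0.0994]
tool_rot: [0.47, -0.525, 0.471, 0.53]
contact_force: [-14.2, 16.0, 23.0]
grip_width: 0.0156
```

{"method": "jog_arm", "body": {"moves": [[[0,0,0,0,0.9],[0,0,0,0,0.9],[0,0,0,0,0.9],[0,0,0,0,0.9],[0,0,0,0,0.9],[0,0,0,0,0.9],[0,0,0,0,0.9],[0,0,0,0,0.9],[0,0,0,0,0.5],[0,0,0,0,0],[0,0,0,0,0],[0,0,0,0,0]]]}}

```text
time: 22.9
eef_pos: [0.4443, -0.2809, 0.0994]
tool_rot: [0.593, -0.381, 0.594, 0.387]
contact_force: [-12.6, 27.2, 27.5]
grip_width: 0.0158
```

```bash
python3 - <<'E'
from h import *
s,M=st(); print(np.round(s['moment'],2), np.degrees(np.arctan2(M[1,2],M[0,2])))
E
```

```text
t 22.9 tcp [ 0.4443 -0.2809  0.0994] F [-12.6  27.2  27.5] w 0.0158 j [-0.19  0.24 -0.48 -0.01 -0.86 -1.8 ]
axes cols x,y,z
 [[-0.006 -0.912  0.41 ]
 [ 0.005  0.41   0.912]
 [-1.     0.008  0.003]]
[1.031e+01 4.330e+00 1.000e-02] 65.80991833048134
```

{"method": "jog_arm", "body": {"moves": [[[0.6,0,0,0,0],[0.6,0,0,0,0],[0.6,0,0,0,0],[0.6,0,0,0,0],[0.6,-0.8,0,0,0],[0.6,-0.8,0,0,0],[0.6,-0.8,0,0,0],[0.6,-0.8,0,0,0],[0.6,-0.8,0,0,0],[0.6,0,0,0,0]]]}}

```text
time: 24.15
eef_pos: [0.4489, -0.2851, 0.2004]
tool_rot: [0.594, -0.385, 0.593, 0.384]
contact_force: [1.0, 0.0, -0.2]
grip_width: 0.0525
```

```bash
python3 - <<'E'
from meas import *
st()
f=grab('wrist');s=grab('scene')
cv2.imwrite('pics/l3.png',np.hstack([f['frame'],cv2.resize(s['frame'][125:205,150:240],(240,213),interpolation=2)[:420].repeat(1,0) if 0 else np.vstack([cv2.resize(s['frame'][125:205,150:240],(240,213),interpolation=2),np.zeros((207,240,3),np.uint8)])])[:,:,::-1])
E
```

```text
t 24.15 tcp [ 0.4489 -0.2851  0.2004] F [ 1.   0.  -0.2] w 0.0525 j [-0.2   0.14 -0.34  0.   -1.08 -1.8 ]
axes cols x,y,z
 [[ 0.003 -0.912  0.409]
 [-0.001  0.409  0.912]
 [-1.    -0.003  0.   ]]
```

View pics/l3.png

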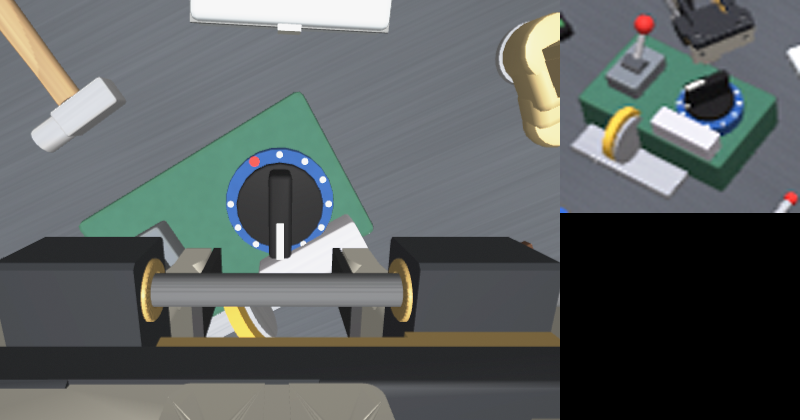

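The dots run clockwise from the red one at (255,161), and the pointer at (280,245) covers the seventh. The lever ball in the scene inset is still forward. Next I'll lock the lever by pushing from the front.

{"method": "jog_arm", "body": {"moves": [[[0,0,0.08,-0.94,0],[0,0,0.08,-0.94,0],[0,0,0.08,-0.94,0],[0,0,0.08,-0.94,0],[0,0,0.08,-0.94,0],[0,0,0.08,-0.94,0],[0,0,0,0,-0.94],[0,0,0,0,-0.94],[0,0,0,0,-0.94],[0,0,0,0,-0.94],[0,0,0,0,-0.94],[0,0,0,0,-0.94],[0,0,0,0,-0.94],[0,0,0,0,-0.94],[0,0,0,0,0],[0,0.82,0,0,0],[0,0.82,0,0,0],[0,0.82,0,0,0],[0,0.82,0,0,0],[0,0,0,0,0]]]}}

```text
time: 26.75
eef_pos: [0.3782, -0.4077, 0.1152]
tool_rot: [0.474, -0.523, 0.474, 0.526]
contact_force: [-0.4, -0.2, 1.1]
grip_width: 0.0003
```

{"method": "jog_arm", "body": {"moves": [[[0,0,-0.42,0,0],[0,0,-0.42,0,0],[0,0,-0.42,0,0],[0,0,-0.42,0,0],[0,0,-0.42,0,0],[0,0,-0.42,0,0],[0,0,-0.42,0,0],[0,0,-0.42,0,0],[0,0,0,0,0],[0,0,0,0,0]]]}}

```text
time: 28.0
eef_pos: [0.4632, -0.3997, 0.1171]
tool_rot: [-0.474, 0.525, -0.473, -0.525]
contact_force: [-0.3, 0.1, -1.2]
grip_width: 0.0002
```

Push the last millimetres until the stop is felt.

{"method": "jog_arm", "body": {"moves": [[[0,0,-0.2,0,0],[0,0,0,0,0],[0,0,0,0,0]]]}}

```text
time: 28.38
eef_pos: [0.467, -0.3993, 0.117]
tool_rot: [0.473, -0.525, 0.474, 0.526]
contact_force: [-5.3, -0.7, 1.2]
grip_width: 0.0006
```

{"method": "jog_arm", "body": {"moves": [[[0,0,-0.14,0,0],[0,0,0,0,0],[0,0,0,0,0]]]}}

```text
time: 28.75
eef_pos: [0.4676, -0.3991, 0.1167]
tool_rot: [0.473, -0.523, 0.475, 0.527]
contact_force: [-12.5, -3.0, 5.5]
grip_width: 0.0002
```

{"method": "jog_arm", "body": {"moves": [[[0,0,0.4,0,0],[0,-1,0,0,0],[0,-1,0,0,0],[0,-1,0,0,0],[0,-1,0,0,0],[0,-1,0,0,0],[1,-1,0,0,0],[1,0,0,0,0]]]}}

```text
time: 29.75
eef_pos: [0.4631, -0.4005, 0.2698]
tool_rot: [-0.474, 0.527, -0.473, -0.523]
contact_force: [-1.1, 0.0, -0.1]
grip_width: 0.0151
```

```bash
python3 - <<'E'
from meas import *
import pickle
st()
t=grab('top');s=grab('scene');pickle.dump((t,s),open('ts2.pkl','wb'))
cv2.imwrite('pics/ts2.png',np.vstack([np.hstack([cv2.resize(t['frame'][140:270,180:345],(495,390),interpolation=2),cv2.resize(s['frame'][120:220,150:228],(304,390),interpolation=2)])])[:,:,::-1])
for nm,col,bt in(('red','red',(235,200,275,265)),('blue','blue',(290,200,345,265))):
    try:
        c,sa,m=blob(t,col,bt); r=cv2.minAreaRect(cv2.findNonZero(m)); print(nm,c,sa,r[1],r[2],onz(t,*c,.118)[:2])
    except Exception as e: print(nm,e)
E
```

```text
t 29.75 tcp [ 0.4631 -0.4005  0.2698] F [-1.1  0.  -0.1] w 0.0151 j [-0.39  0.23 -0.07  0.   -1.26 -1.07]
axes cols x,y,z
 [[ 0.006 -0.995 -0.104]
 [-0.002 -0.104  0.995]
 [-1.    -0.005 -0.003]]
red [254.93283582 240.84328358] [250 234  11  15 134] (14.395183563232422, 9.053573608398438) 84.80557250976562 [0.4263451  0.14172408]
blue [312.37190083 233.85123967] [308 227  10  15 121] (14.304647445678711, 8.148216247558594) 84.80557250976562 [ 0.44589822 -0.01837987]
```

View pics/ts2.png

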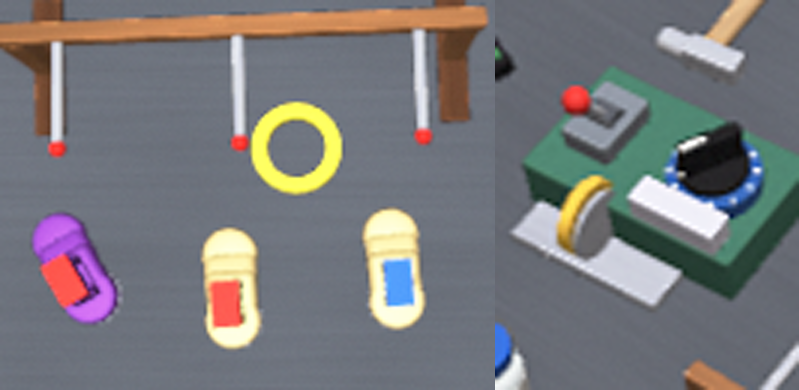

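The lever is leaning fully back (575,100) in the scene crop, the dial pointer hasn't changed, and both lasts are where they were. Going to the blue last.

{"method": "jog_arm", "body": {"moves": [[[0.9,0,-0.057,0.955,0],[0.9,0,-0.057,0.955,0],[0.9,0,-0.057,0.955,0],[0.9,0,-0.057,0.955,0],[0.9,0,-0.057,0.955,0],[0.9,0,-0.057,0.955,0],[0.9,0,-0.057,0.955,0],[0.9,0,-0.057,0.955,0],[0.9,0,-0.057,0.955,0],[0.9,0,-0.057,0.955,0],[0.9,0,-0.057,0.955,0],[0.9,0,-0.057,0.955,0],[0.9,0,-0.057,0.955,0],[0.9,0,-0.057,0.955,0],[0.9,0,-0.057,0.955,0],[0.9,0,-0.057,0.955,0],[0.9,0,0,0,0]]]}}

```text
time: 31.98
eef_pos: [0.4444, -0.0164, 0.2663]
tool_rot: [0.473, -0.525, 0.473, 0.526]
contact_force: [-0.2, 0.5, 0.3]
grip_width: 0.0789
```

{"method": "jog_arm", "body": {"moves": [[[0.9,0.1,0,0,-1],[0.9,0.1,0,0,-1],[0.9,0.1,0,0,-1],[0.9,0.1,0,0,-1],[0.9,0.1,0,0,-1],[0.9,0.1,0,0,-1],[0.9,0.1,0,0,-1],[0.9,0.1,0,0,-1],[0.9,0.1,0,0,-1],[0.9,0.1,0,0,-1],[0.9,0.1,0,0,-1],[0.9,0.1,0,0,-1],[0.9,0.1,0,0,-1],[0.9,0.1,0,0,-1],[0.9,0.1,0,0,-1],[0.9,0.1,0,0,-1],[0.9,0.1,0,0,-1],[0.9,0.1,0,0,-1],[0.9,0.1,0,0,-1],[0.9,0.1,0,0,-1]]]}}

```text
time: 34.48
eef_pos: [0.4445, -0.0181, 0.2163]
tool_rot: [0.024, -0.706, 0.024, 0.707]
contact_force: [0.3, -0.0, 0.6]
grip_width: 0.0788
```

{"method": "jog_arm", "body": {"moves": [[[0.9,0,0,0,-1],[0.9,0,0,0,-1],[0.9,0,0,0,0],[0.9,0,0,0,0]]]}}

```text
time: 34.98
eef_pos: [0.4446, -0.0178, 0.2168]
tool_rot: [-0.024, -0.707, -0.024, 0.707]
contact_force: [0.2, -0.1, 0.6]
grip_width: 0.0791
```

```bash
python3 - <<'E'
from meas import *
import pickle
s,M=st(); print(np.degrees(np.arctan2(M[1,2],M[0,2])))
f=grab('wrist','w4.png');pickle.dump(f,open('w4.pkl','wb')); print(proj(f,(.446,-.0184,.12)))
try:
    c,sa,m=blob(f,'blue',(0,0,560,420)); r=cv2.minAreaRect(cv2.findNonZero(m)); print(c,sa,r,onz(f,*r[0],.12))
    B=[onz(f,*p,.12)[:2] for p in cv2.boxPoints(r)]; print(np.round(B,4).tolist())
except Exception as e: print(e)
E
```

```text
t 34.98 tcp [ 0.4446 -0.0178  0.2168] F [ 0.2 -0.1  0.6] w 0.0791 j [ 0.41 -0.02 -0.48 -0.   -1.11 -0.34]
axes cols x,y,z
 [[-0.     0.067 -0.998]
 [-0.    -0.998 -0.067]
 [-1.     0.     0.   ]]
-176.1800843852747
[274.12963681 213.4455378 ]
[234.10758197 223.94979508] [ 205  207   59   35 1952] ((233.89833068847656, 224.07550048828125), (58.49666976928711, 33.39175796508789), 1.2730300426483154) [ 0.47560976 -0.00813853  0.12      ]
[[0.4976, 0.0061], [0.4975, -0.0201], [0.4541, -0.022], [0.4532, 0.0041]]
```

View pics/w4.png

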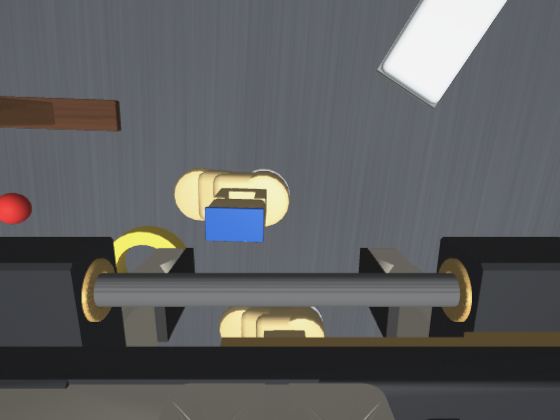

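The wrist view shows the blue last's top at (234,224), about 30 mm off from the earlier measurement. It was evidently knocked. I'll cross-check with the scene camera, plus the peg ball at (12,209).

```bash
python3 - <<'E'
from meas import *
import pickle
f=pickle.load(open('w4.pkl','rb')); s=grab('scene')
c,sa,m=blob(s,'blue',(240,175,295,225)); print('scene',c,sa[4],tri(f,(234,224),s,c), onz(s,*c,.118))
c,sa,m=blob(f,'red',(0,180,40,235)); print('peg1 ball wrist',c,sa,onz(f,*c,.2097), tri(f,c,s,blob(s,'red',(228,190,247,210))[0]))
E
```

```text
scene [262.83333333 200.13333333] 90 (array([ 0.4750233 , -0.00870442,  0.12248696]), np.float64(0.0007016923968861753)) [ 0.47220702 -0.01043823  0.118     ]
peg1 ball wrist [ 13.44343303 208.23146944] [  0 193  31  31 769] [ 0.57222456 -0.03600825  0.2097    ] (array([ 0.57037488, -0.03667607,  0.21212244]), np.float64(0.00012481241878788346))
```

The two views agree: blue last at (0.4755, -0.008) and peg 1 ball at (0.5725, -0.0365). With the jaws along x, the gripper body would meet that peg's tip. I'll grip across the ankle's 26 mm instead, turning 89 degrees anticlockwise first.

{"method": "jog_arm", "body": {"moves": [[[0.8,0,-0.155,-0.63,0],[0.8,0,-0.155,-0.63,0],[0.8,0,0,0,-1],[0.8,0,0,0,-1],[0.8,0,0,0,-1],[0.8,0,0,0,-1],[0.8,0,0,0,-1],[0.8,0,0,0,-1],[0.8,0,0,0,-1],[0.8,0,0,0,-1],[0.8,0,0,0,-1],[0.8,0,0,0,-1],[0.8,0,0,0,-1],[0.8,0,0,0,-1],[0.8,0,0,0,-1],[0.8,0,0,0,-1],[0.8,0,0,0,-1],[0.8,0,0,0,-1],[0.8,0,0,0,-1],[0.8,0,0,0,-1]]]}}

```text
time: 37.58
eef_pos: [0.4767, -0.0073, 0.2168]
tool_rot: [-0.436, -0.557, -0.436, 0.557]
contact_force: [-0.0, 0.0, -0.8]
grip_width: 0.0705
```

{"method": "jog_arm", "body": {"moves": [[[0.7,0,0,0,-1],[0.7,0,0,0,-1],[0.7,0,0,0,-1],[0.7,0,0,0,-1],[0.7,0,0,0,-0.2],[0.7,0,0,0,0],[0.7,0,0,0,0]]]}}

```text
time: 38.45
eef_pos: [0.4758, -0.0076, 0.217]
tool_rot: [0.511, 0.488, 0.512, -0.488]
contact_force: [1.0, 0.8, -1.3]
grip_width: 0.0614
```

```bash
python3 - <<'E'
from meas import *
s,M=st(); print(np.degrees(np.arctan2(M[1,2],M[0,2])))
f=grab('wrist'); sc=grab('scene')
c,sa,m=blob(sc,'blue',(240,175,295,225)); print('scene',c,sa[4])
c,sa,m=blob(f,'blue',(0,0,560,420)); r=cv2.minAreaRect(cv2.findNonZero(m)); print(c,sa,r,onz(f,*r[0],.12))
E
```

```text
t 38.45 tcp [ 0.4758 -0.0076  0.217 ] F [ 1.   0.8 -1.3] w 0.0614 j [ 0.4   0.03 -0.43 -0.   -1.11  1.22]
axes cols x,y,z
 [[-0.     0.999  0.047]
 [-0.     0.047 -0.999]
 [-1.    -0.     0.   ]]
-87.32784883217465
scene [262.83333333 200.13333333] 90
[277.36264308 213.95993757] [ 261  186   34   57 1922] ((277.4999694824219, 213.99998474121094), (55.99999237060547, 32.99999237060547), 90.0) [ 0.47623705 -0.00808428  0.12      ]
```

{"method": "jog_arm", "body": {"moves": [[[0.7,0.82,0,0,0],[0.7,0.82,0,0,0],[0.7,0.82,0,0,0],[0.7,0.82,0,0,0],[0.7,0.82,0,0,0],[0.7,0.82,0,0,0],[0.7,0,0,0,0],[0,0,0,0,0],[0,0,0,0,0],[0,0,0,0,0],[0,0,0,0,0],[0,0,0,0,0]]], "grip_force": 30}}

```text
time: 40.05
eef_pos: [0.4758, -0.0077, 0.0943]
tool_rot: [0.512, 0.488, 0.512, -0.488]
contact_force: [-0.5, 0.1, 2.0]
grip_width: 0.0258
```

{"method": "jog_arm", "body": {"moves": [[[0,-0.6,0,0,0],[0,-0.6,-0.5,0,0],[0,-0.9,-0.5,0,0],[0,-0.9,-0.1,0,0],[0,-0.9,0,0,0],[0,-0.9,0,0,0],[0,-0.9,0,0,0],[0,-0.5,0,0,0],[0,0,0,0,0.95],[0,0,0,0,0.95],[0,0,0,0,0.95],[0,0,0,0,0.95],[0,0,0,0,0.95],[0,0,0,0,0.95],[0,0,0,0,0.95],[0,0,0,0,0.95],[0,0,0,0,0.95],[0,0,0,0,0.95],[0,0,0,0,0.95],[0,0,0,0,0.95]]]}}

```text
time: 42.55
eef_pos: [0.4477, -0.009, 0.2484]
tool_rot: [-0.282, -0.648, -0.282, 0.649]
contact_force: [0.2, -1.0, -1.6]
grip_width: 0.0259
```

{"method": "jog_arm", "body": {"moves": [[[0,0,0,0,0.95],[0,0,0,0,0.95],[0,0,0,0,0.95],[0,0,0,0,0.95],[0,0,0,0,0.95],[0,0,0,0,0.95],[0,0,0,0,0.95],[0,0,0,0,0.95],[0,0,0,0,0.95],[0,0,0,0,0.95],[0,0,0,0,0.95],[0,0,0,0,0.85],[0,0,0,0,0],[0,0,0,0,0],[0,0,0,0,0]]]}}

```text
time: 44.42
eef_pos: [0.4481, -0.009, 0.2489]
tool_rot: [-0.012, -0.707, -0.012, 0.707]
contact_force: [0.1, -0.2, -2.6]
grip_width: 0.026
```

```bash
python3 - <<'E'
from meas import *
s,M=st(); print(np.degrees(np.arctan2(M[1,2],M[0,2])))
sc=grab('scene')
c,sa,m=blob(sc,'red',(228,190,247,210)); print('ball',c,sa[4], onz(sc,*c,.2097))
E
```

```text
t 44.42 tcp [ 0.4481 -0.009   0.2489] F [ 0.1 -0.2 -2.6] w 0.026 j [ 0.42 -0.04 -0.42 -0.   -1.19 -0.39]
axes cols x,y,z
 [[-0.     0.034 -0.999]
 [-0.    -0.999 -0.034]
 [-1.     0.     0.   ]]
-178.0335089825904
ball [236.42857143 198.92857143] 14 [ 0.56905959 -0.03779156  0.2097    ]
```

{"method": "jog_arm", "body": {"moves": [[[0,0.16,0.31,-0.66,0],[0,0.16,0.31,-0.66,0],[0,0.16,0.31,-0.66,0],[0,0.16,0.32,-0.66,0],[0,0,0,0,0],[0,0,0,0,0]]]}}

```text
time: 45.22
eef_pos: [0.5151, -0.0383, 0.2327]
tool_rot: [-0.012, -0.707, -0.012, 0.707]
contact_force: [-0.0, -0.2, -1.7]
grip_width: 0.0258
```

```bash
python3 - <<'E'
from meas import *
st()
sc=grab('scene'); t=grab('top'); w=grab('wrist')
print('eye',proj(sc,(.515,-.038,.21)),'ball',proj(sc,(.5725,-.0365,.21)))
cv2.imwrite('pics/p1.png',np.hstack([cv2.resize(sc['frame'][165:245,195:295],(500,400),interpolation=2),cv2.resize(w['frame'],(300,400))])[:,:,::-1])
E
```

```text
t 45.23 tcp [ 0.5151 -0.0383  0.2327] F [-0.  -0.2 -1.7] w 0.0258 j [ 0.31  0.09 -0.32 -0.   -1.16 -0.27]
axes cols x,y,z
 [[-0.001  0.033 -0.999]
 [-0.    -0.999 -0.033]
 [-1.     0.     0.001]]
eye [247.28478631 187.52473026] ball [236.04881497 199.81003682]
```

View pics/p1.png

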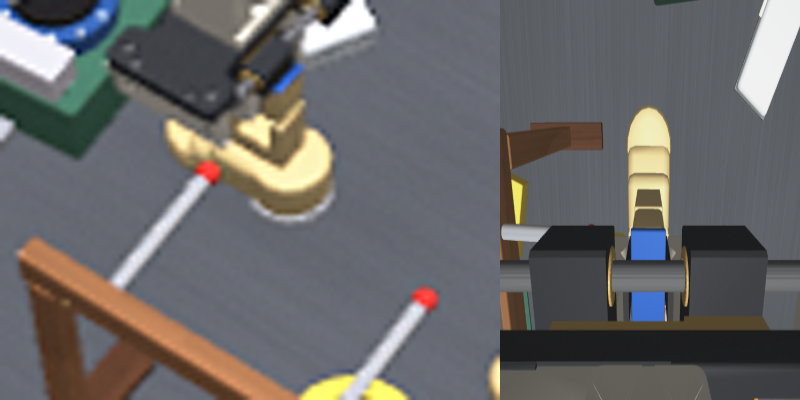

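The scene crop shows the last held level in front of peg 1's ball (208,172), with the toe pointing to -y. Advancing slowly.

{"method": "jog_arm", "body": {"moves": [[[0,0,0,-0.5,0],[0,0,0,-0.5,0],[0,0,0,-0.4,0],[0,0,0,-0.4,0],[0,0,0,-0.3,0],[0,0,0,0,0],[0,0,0,0,0]]]}}

```text
time: 46.25
eef_pos: [0.5674, -0.0363, 0.233]
tool_rot: [-0.012, -0.707, -0.012, 0.707]
contact_force: [-0.2, -0.4, -1.7]
grip_width: 0.0255
```

{"method": "jog_arm", "body": {"moves": [[[0,0,0,-0.3,0],[0,0,0,-0.3,0],[0,0,0,0,0],[0,0,0,0,0]]]}}

```text
time: 46.75
eef_pos: [0.5826, -0.0358, 0.2329]
tool_rot: [-0.012, -0.707, -0.012, 0.707]
contact_force: [-0.9, 0.7, -1.1]
grip_width: 0.0256
```

{"method": "jog_arm", "body": {"moves": [[[0,0.04,0,-0.35,0],[0,0.04,0,-0.35,0],[0,0.04,0,-0.35,0],[0,0.04,0,-0.3,0],[0,0,0,0,0],[0,0,0,0,0]]]}}

```text
time: 47.5
eef_pos: [0.6162, -0.0347, 0.2289]
tool_rot: [-0.012, -0.707, -0.012, 0.707]
contact_force: [0.3, 0.6, -1.5]
grip_width: 0.0257
```

{"method": "jog_arm", "body": {"moves": [[[0,0.1,0,0,0],[0,0.1,0,0,0],[0,0.08,0,0,0],[0,0,0,0,0],[0,0,0,0,0]]]}}

```text
time: 48.12
eef_pos: [0.6164, -0.0346, 0.2221]
tool_rot: [0.012, 0.707, 0.012, -0.707]
contact_force: [-0.1, 1.4, -3.7]
grip_width: 0.0258
```

{"method": "jog_arm", "body": {"moves": [[[0,0.06,0,0,0],[0,0,0,0,0],[0,0,0,0,0]]]}}

```text
time: 48.5
eef_pos: [0.6165, -0.0346, 0.2216]
tool_rot: [0.012, 0.707, 0.012, -0.707]
contact_force: [-2.6, 0.2, 5.2]
grip_width: 0.0256
```

```bash
python3 - <<'E'
from meas import *
st()
sc=grab('scene'); w=grab('wrist')
cv2.imwrite('pics/p2.png',np.hstack([cv2.resize(sc['frame'][165:245,195:295],(500,400),interpolation=2),cv2.resize(w['frame'],(300,400))])[:,:,::-1])
E
```

```text
t 48.5 tcp [ 0.6165 -0.0346  0.2216] F [-2.6  0.2  5.2] w 0.0256 j [ 0.26  0.27 -0.13  0.   -1.17 -0.23]
axes cols x,y,z
 [[ 0.001  0.034 -0.999]
 [-0.    -0.999 -0.034]
 [-1.     0.    -0.001]]
```

View pics/p2.png

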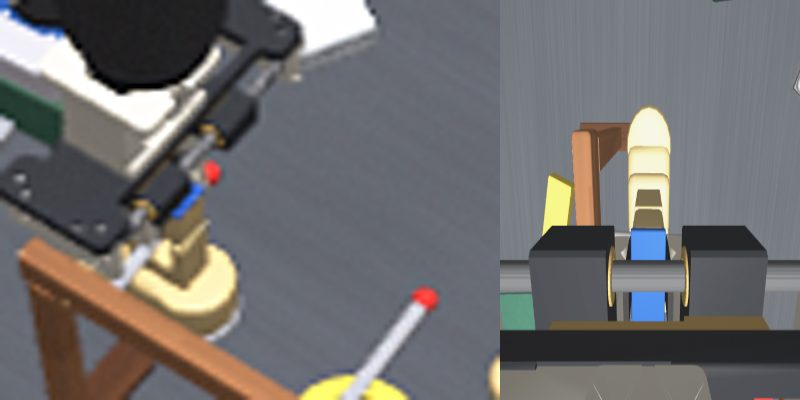

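The peg runs through the eye: its ball shows at (210,172) on the robot side, and I measured 5 N of support. Releasing.

{"method": "jog_arm", "body": {"moves": [[[0.2,0,0,0,0],[0.4,0,0,0,0],[0.5,0,0,0,0],[0.5,0,0,0,0],[0.5,-0.3,0,0,0],[0.5,-0.6,0,0,0],[0.5,-0.8,0,0,0],[0.5,-0.8,0,0,0],[0.5,-0.2,0,0,0]]]}}

```text
time: 49.72
eef_pos: [0.6172, -0.0346, 0.2906]
tool_rot: [0.012, 0.708, 0.012, -0.706]
contact_force: [0.5, 0.4, -1.4]
grip_width: 0.0439
```

```bash
python3 - <<'E'
from meas import *
s,M=st()
sc=grab('scene'); t=grab('top')
c,sa,m=blob(sc,'blue',(210,165,260,225)); print('blue scene',c,sa[4],'at z of top .246:',onz(sc,*c,.246))
for nm,f,b in(('scene',sc,(295,195,330,230)),('top',t,(230,195,285,265))):
    c,sa,m=blob(f,'red',b); print(nm,c,sa[4],onz(f,*c,.119)[:2])
E
```

```text
t 49.73 tcp [ 0.6172 -0.0346  0.2906] F [ 0.5  0.4 -1.4] w 0.0439 j [ 0.26  0.23 -0.02  0.   -1.31 -0.23]
axes cols x,y,z
 [[ 0.004  0.034 -0.999]
 [ 0.    -0.999 -0.034]
 [-1.    -0.    -0.004]]
blue scene [227.21875    203.36458333] 96 at z of top .246: [ 0.61736843 -0.03186885  0.246     ]
scene [309.91089109 213.43564356] 101 [0.42347574 0.14219377]Traceback (most recent call last):
  File "<stdin>", line 6, in <module>
  File "meas.py", line 7, in blob
    n,l,s,c=cv2.connectedComponentsWithStats(m); i=1+np.argmax(s[1:,4]); return c[i],s[i],(l==i).astype(np.uint8)
                                                     ~~~~~~~~~^^^^^^^^^
    return _wrapfunc(a, 'argmax', axis=axis, out=out, **kwds)
    return bound(*args, **kwds)
ValueError: attempt to get argmax of an empty sequence
```

{"method": "jog_arm", "body": {"moves": [[[0.5,0,-0.812,0.821,0],[0.5,0,-0.812,0.821,0],[0.5,0,-0.812,0.821,0],[0.5,0,-0.812,0.821,0],[0.5,0,-0.812,0.821,0],[0.5,0,-0.812,0.821,0],[0.7,0,-0.812,0.821,0],[0.7,0,-0.812,0.821,0],[0.7,0,-0.812,0.821,0],[0.7,0.27,0,0,1],[0.7,0.27,0,0,1],[0.7,0.27,0,0,1],[0.7,0.27,0,0,1],[0.7,0.27,0,0,1],[0.7,0.27,0,0,1],[0.7,0.27,0,0,1],[0.7,0.27,0,0,1],[0.7,0.27,0,0,1],[0.7,0.27,0,0,1],[0.7,0.27,0,0,1]]]}}

```text
time: 52.32
eef_pos: [0.4252, 0.1415, 0.2129]
tool_rot: [0.254, -0.659, 0.255, 0.66]
contact_force: [-0.2, 0.5, 0.3]
grip_width: 0.0615
```

{"method": "jog_arm", "body": {"moves": [[[0.7,0,0,0,1],[0.7,0,0,0,1],[0.7,0,0,0,1],[0.7,0,0,0,1],[0.7,0,0,0,1],[0.7,0,0,0,1],[0.7,0,0,0,1],[0.7,0,0,0,1],[0.7,0,0,0,1],[0.7,0,0,0,1],[0.7,0,0,0,1],[0.7,0,0,0,0],[0.7,0,0,0,0]]]}}

```text
time: 53.95
eef_pos: [0.4254, 0.1416, 0.2135]
tool_rot: [0.482, -0.517, 0.482, 0.517]
contact_force: [0.3, 0.5, 0.2]
grip_width: 0.0618
```

```bash
python3 - <<'E'
from meas import *
s,M=st(); print(np.degrees(np.arctan2(M[1,2],M[0,2])))
f=grab('wrist','w5.png'); sc=grab('scene')
c,sa,m=blob(sc,'red',(295,195,330,230)); print('scene',c,sa[4])
p=proj(f,(.4262,.1418,.12)); print(p)
c,sa,m=blob(f,'red',(max(0,int(p[0])-90),max(0,int(p[1])-90),int(p[0])+90,int(p[1])+90)); r=cv2.minAreaRect(cv2.findNonZero(m)); print(c,sa,r,onz(f,*r[0],.12))
B=np.array([onz(f,*q,.12)[:2] for q in cv2.boxPoints(r)]);print(np.round(B,4).tolist())
E
```

```text
t 53.95 tcp [0.4254 0.1416 0.2135] F [0.3 0.5 0.2] w 0.0618 j [ 0.76 -0.01 -0.48 -0.   -1.1  -2.26]
axes cols x,y,z
 [[-0.    -0.998 -0.07 ]
 [-0.    -0.07   0.998]
 [-1.     0.    -0.   ]]
94.0096123662107
scene [309.91089109 213.43564356] 101
[275.84464612 217.37945729]
[277.61526718 214.82748092] [ 260  187   36   57 1965] ((277.5, 215.0), (56.0, 35.0), 90.0) [0.4243026 0.1428887 0.12     ]
[[0.4043, 0.1288], [0.4026, 0.154], [0.4451, 0.1576], [0.447, 0.1313]]
```

{"method": "jog_arm", "body": {"moves": [[[0.7,0.8,0,0,0],[0.7,0.8,0,0,0],[0.7,0.8,0,0,0],[0.7,0.8,0,0,0],[0.7,0.8,0,0,0],[0.7,0.78,0,0,0],[0.7,0,0,0,0],[0,0,0,0,0],[0,0,0,0,0],[0,0,0,0,0],[0,0,0,0,0],[0,0,0,0,0]]], "grip_force": 30}}

```text
time: 55.55
eef_pos: [0.4258, 0.1419, 0.0946]
tool_rot: [-0.483, 0.517, -0.482, -0.517]
contact_force: [-0.5, 0.9, 1.5]
grip_width: 0.0258
```

{"method": "jog_arm", "body": {"moves": [[[0,-0.6,0,0,0],[0,-0.9,0,0,0],[0,-0.9,0,0,0],[0,-0.9,0,0,0],[0,-0.9,0,0,0],[0,-0.9,0,0,0],[0,-0.9,0,0,0],[0,-0.2,0,0,0],[0,0,0,0,-0.95],[0,0,0,0,-0.95],[0,0,0,0,-0.95],[0,0,0,0,-0.95],[0,0,0,0,-0.95],[0,0,0,0,-0.95],[0,0,0,0,-0.95],[0,0,0,0,-0.95],[0,0,0,0,-0.95],[0,0,0,0,-0.95],[0,0,0,0,-0.95],[0,0,0,0,-0.95]]]}}

```text
time: 58.05
eef_pos: [0.425, 0.1415, 0.248]
tool_rot: [0.243, -0.663, 0.244, 0.664]
contact_force: [0.6, 0.2, -1.2]
grip_width: 0.0256
```

{"method": "jog_arm", "body": {"moves": [[[0,0,0,0,-0.95],[0,0,0,0,-0.95],[0,0,0,0,-0.95],[0,0,0,0,-0.95],[0,0,0,0,-0.95],[0,0,0,0,-0.95],[0,0,0,0,-0.95],[0,0,0,0,-0.95],[0,0,0,0,-0.95],[0,0,0,0,-0.95],[0,0,0,0,-0.95],[0,0,0,0,-0.15],[0,0,0,0,0],[0,0,0,0,0],[0,0,0,0,0]]]}}

```text
time: 59.92
eef_pos: [0.4256, 0.1418, 0.2492]
tool_rot: [-0.012, -0.707, -0.012, 0.707]
contact_force: [0.2, -0.3, -1.7]
grip_width: 0.026
```

```bash
python3 - <<'E'
from meas import *
s,M=st(); print(np.degrees(np.arctan2(M[1,2],M[0,2])))
sc=grab('scene');w=grab('wrist')
c,sa,m=blob(sc,'red',(270,215,290,234)); print('ball2',c,sa[4], onz(sc,*c,.2097))
print(proj(w,(.567,.1235,.21)))
E
```

```text
t 59.92 tcp [0.4256 0.1418 0.2492] F [ 0.2 -0.3 -1.7] w 0.026 j [ 0.76 -0.04 -0.42 -0.   -1.19 -0.73]
axes cols x,y,z
 [[-0.     0.033 -0.999]
 [-0.    -0.999 -0.033]
 [-1.     0.     0.   ]]
-178.10179961741696
ball2 [279.75       224.08333333] 12 [0.5632063  0.12218778 0.2097    ]
[ 29.74491773 200.98148589]
```

{"method": "jog_arm", "body": {"moves": [[[0,0.13,0.18,-0.67,0],[0,0.13,0.18,-0.67,0],[0,0.13,0.18,-0.67,0],[0,0.13,0.18,-0.67,0],[0,0.13,0.18,-0.67,0],[0,0,0,0,0],[0,0,0,0,0]]]}}

```text
time: 60.9
eef_pos: [0.51, 0.1219, 0.2329]
tool_rot: [-0.012, -0.707, -0.012, 0.707]
contact_force: [-0.5, -0.1, -2.1]
grip_width: 0.0258
```

{"method": "jog_arm", "body": {"moves": [[[0,0,0,-0.5,0],[0,0,0,-0.5,0],[0,0,0,-0.4,0],[0,0,0,-0.4,0],[0,0,0,-0.3,0],[0,0,0,0,0],[0,0,0,0,0]]]}}

```text
time: 61.78
eef_pos: [0.5623, 0.1238, 0.233]
tool_rot: [-0.012, -0.707, -0.012, 0.707]
contact_force: [-1.2, -0.0, -1.6]
grip_width: 0.0254
```

{"method": "jog_arm", "body": {"moves": [[[0,0,0,-0.3,0],[0,0,0,-0.3,0],[0,0,0,0,0],[0,0,0,0,0]]]}}

```text
time: 62.28
eef_pos: [0.5775, 0.1243, 0.2329]
tool_rot: [-0.012, -0.707, -0.012, 0.707]
contact_force: [-0.3, 0.2, -1.5]
grip_width: 0.0257
```

No contact. On to the hanging place and down.

{"method": "jog_arm", "body": {"moves": [[[0,0.04,0,-0.35,0],[0,0.04,0,-0.35,0],[0,0.04,0,-0.35,0],[0,0.04,0,-0.3,0],[0,0,0,0,0],[0,0.1,0,0,0],[0,0.1,0,0,0],[0,0.08,0,0,0],[0,0,0,0,0],[0,0,0,0,0]]]}}

```text
time: 63.52
eef_pos: [0.6113, 0.1255, 0.2222]
tool_rot: [0.012, 0.707, 0.012, -0.707]
contact_force: [-0.1, -0.7, -1.6]
grip_width: 0.0257
```

{"method": "jog_arm", "body": {"moves": [[[0,0.06,0,0,0],[0,0,0,0,0],[0,0,0,0,0]]]}}

```text
time: 63.9
eef_pos: [0.6114, 0.1255, 0.2218]
tool_rot: [0.012, 0.707, 0.012, -0.707]
contact_force: [-2.7, 1.2, 5.6]
grip_width: 0.0259
```

```bash
python3 - <<'E'
from meas import *
st()
sc=grab('scene'); w=grab('wrist')
cv2.imwrite('pics/p3.png',np.hstack([cv2.resize(sc['frame'][175:275,205:330],(500,400),interpolation=2),cv2.resize(w['frame'],(300,400))])[:,:,::-1])
E
```

```text
t 63.9 tcp [0.6114 0.1255 0.2218] F [-2.7  1.2  5.6] w 0.0259 j [ 0.52  0.28 -0.11  0.   -1.18 -0.48]
axes cols x,y,z
 [[ 0.001  0.034 -0.999]
 [ 0.    -0.999 -0.034]
 [-1.    -0.    -0.001]]
```

View pics/p3.png

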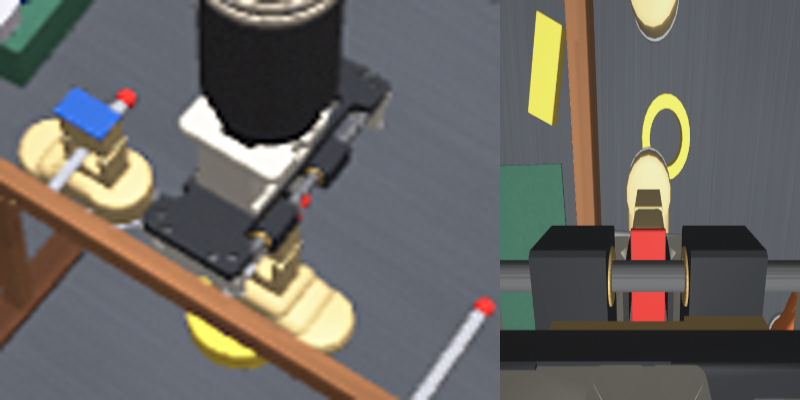

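The blue last hangs on peg 1. The red one is threaded on peg 2: the ball shows at (306,200) and I measured 5.6 N of support. I'll release, rise and retreat toward the robot.

{"method": "jog_arm", "body": {"moves": [[[0.2,0,0,0,0],[0.4,0,0,0,0],[0.5,0,0,0,0],[0.5,0,0,0,0],[0.5,-0.3,0,0,0],[0.5,-0.6,0,0,0],[0.5,-0.8,0,0,0],[0.5,-0.8,0,0,0],[0.5,-0.8,0,0,0],[0.5,0,-0.9,0.9,0],[0.5,0,-0.9,0.9,0],[0.5,0,-0.9,0.9,0],[0.5,0,-0.9,0.9,0],[0.5,0,-0.9,0.6,0],[0.5,0,-0.9,0.6,0],[0.5,0,-0.9,0,0],[0.5,0,-0.9,0,0],[0.5,0,-0.9,0,0],[0.5,0,0,0,0],[0.5,0,0,0,0]]]}}

```text
time: 66.5
eef_pos: [0.4847, 0.324, 0.3026]
tool_rot: [-0.012, -0.707, -0.012, 0.707]
contact_force: [0.5, 0.0, -0.0]
grip_width: 0.0441
```

```bash
python3 - <<'E'
from meas import *
st()
sc=grab('scene'); t=grab('top')
for col,bt,bs in(('blue',(300,150,345,200),(210,165,260,225)),('red',(240,155,285,180),(255,215,295,260))):
    a=blob(t,col,bt)[0];b,sb,_=blob(sc,col,bs);print(col,a,b,sb[4],tri(t,a,sc,b))
cv2.imwrite('pics/end.png',np.hstack([cv2.resize(sc['frame'][125:285,145:345],(500,400),interpolation=2),cv2.resize(t['frame'][130:270,230:345],(300,400),interpolation=2)])[:,:,::-1])
E
```

```text
t 66.5 tcp [0.4847 0.324  0.3026] F [ 0.5  0.  -0. ] w 0.0441 j [ 0.92  0.17 -0.07  0.   -1.33 -0.89]
axes cols x,y,z
 [[-0.001  0.034 -0.999]
 [-0.001 -0.999 -0.034]
 [-1.     0.001  0.001]]
blue [320.33742331 164.99386503] [226.22807018 202.89473684] 114 (array([ 0.62010009, -0.03347114,  0.25019726]), np.float64(0.0005940522323088483))
red [258.22727273 167.40909091] [270.6484375 229.421875 ] 128 (array([0.61422229, 0.12514173, 0.24722701]), np.float64(0.0017433889879650871))
```

View pics/end.png

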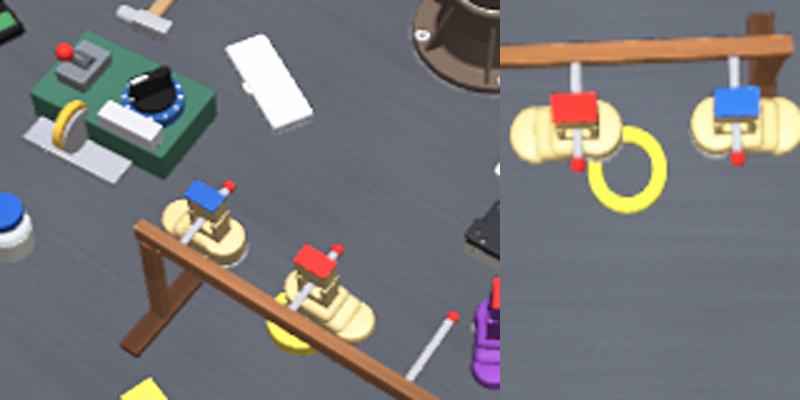

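Both lasts hang at their pegs, with tops measured at z of about 0.247 to 0.250 (0.246 expected). The lever is back at (65,50), the dial pointer is unchanged, and the arm is clear.

```bash
python3 -c "
from rig import job
job.hand_in()"
```

```text
the job is handed in; nothing more can be done
```

I finished the changeover and handed it in at about 66 s on the clock; the hand-in gives no verdict.

**Cutter:** I pulled the lever forward until it hit its stop, turned the dial from click 1 back to zero, then clockwise 210 degrees. The wrist image showed the pointer on the seventh dot with the lever still forward. I then pushed the lever back to its stop to lock it. The final picture shows the lever leaning back and the dial unchanged.

**Lasts:** Only the red and blue lasts were on the table. Blue hangs on peg 1 and red on peg 2. Their tops measured about 3 mm from the peg positions horizontally, at 0.247–0.250 m high against 0.246 m expected. After letting go of each I measured its position but not its speed, so "at rest" rests on that and the final picture.

**Mismatches:**
- The blue last had moved about 30 mm during the run. Two camera views agreed on its new position, so I re-measured and changed the grip to miss the peg.
- Heights from the scene and top cameras read 2–6 mm high, so I used the given heights instead.
- Side forces of up to about 30 N built up at the wrist during the dial turn, because the grip was slightly off the dial's axis.

I did not touch the look-alikes or the other objects. I did not measure them individually at the end.

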